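# Square up an opened disk drive in its vacuum nest

### The job

Get the opened disk drive, the one with bare platters, ready for work in the vacuum nest it lies on: with that nest's vacuum off, slide it square against the long rail and then along it to the end rail, leaning on it for a moment at each rail with a firm push of about 15 newtons that the rail feels (never over 30), and then turn that nest's vacuum fully on. The closed drive on the other nest is finished and will be lifted off later: leave it lying where it is, its vacuum fully off at the end. Never slide the opened drive while its vacuum is on, keep the fingers off the bare platters, and leave the other things on the bench alone.

Things in the scene. Friction and masses are not known exactly. Their poses are not given: they have to be found in the camera images.
- open_drive: Opened 3.5-inch disk drive, dark grey tray with bright bare platters: 147 (x) x 101.6 (y) x 26 mm high, 0.4 to 0.85 kg, loose, askew on one of the nests. Push its flat upright sides. Origin: centre of its underside. Starts within 0.3 rad of the nest's x, 5 to 45 mm short of both rails. Sliding it takes 3 to 10 N; a rail feels only what is beyond that.
- open_drive_corner (a point): The opened drive's lower corner at its own (+x, +y), 73.5 mm and 50.8 mm from its origin: it coincides with the origin of that nest's two rails when the drive is home.
- platters: The bare platters in the opened drive: 95 mm disc, 22 mm along +x from the drive's centre, top 5 mm below the tray's rim. Carried by the drive. Not to be touched.
- closed_drive: Finished disk drive with its silver cover and white label on, 147 x 101.6 x 26 mm, about 0.6 kg, loose on the other nest. Origin: centre of its underside. Stays where it lies.
- nest_1: Vacuum nest 1: fixed aluminium plate 230 x 230 x 22 mm on the bench (drives lie on its top), with two rails and a ball valve. Origin: centre of the plate's underside; x (away from the robot) and y along its edges, z up. Either nest may be the left or the right one and either may hold the opened drive.
- long_rail_1: Rigid dark rail on nest 1, 12 mm high, 10 mm thick, for the drive's long side. Origin: the corner where the faces of long and end rail meet, on the plate's top, at (95, 45, 22) mm in the nest's frame, same axes. Runs from 10 to 150 mm towards -x, face at y = 0. Home, the drive's centre is at (-73.5, -50.8, 0) mm here, its x along the rail's x. No rails on the nest's -x and -y sides.
- end_rail_1: Rigid dark rail on nest 1, 12 mm high, 10 mm thick, for the drive's +x end. Origin: the same corner point as the long rail's, same axes. Runs from 10 to 105 mm towards -y, face at x = 0.
- valve_1 (a joint): Quarter-turn ball valve of nest 1, its own vacuum: 0 = fully off (stop; red lever points to the nest's +y, across the pipe), 1.571 rad = fully on (stop; lever points to the nest's -x, along the pipe); counter-clockwise from above turns on. At the start one valve is on (wholly or mostly), the other off. Stiff (0.35 N m, 5 N at the grip point); stays where left.
- valve_1_stem (a point): Point on the upright turning axis of valve 1, at the lever's mid-height, 64 mm above the bench; at (10, 80, 64) mm in the nest's frame. The pipe below runs along the nest's x, its top 44 mm above the bench (valve body 51 mm).
- valve_1_grip (a point): Middle of the red sleeve of lever 1, 70 mm from the stem: sleeve 16 mm wide, 11 mm high (58.5 to 69.5 mm above the bench), from 31 to 93 mm off the stem. Free space under and beside it.
- nest_2: Vacuum nest 2: fixed aluminium plate 230 x 230 x 22 mm on the bench (drives lie on its top), with two rails and a ball valve. Origin: centre of the plate's underside; x (away from the robot) and y along its edges, z up. Either nest may be the left or the right one and either may hold the opened drive.
- long_rail_2: Rigid dark rail on nest 2, 12 mm high, 10 mm thick, for the drive's long side. Origin: the corner where the faces of long and end rail meet, on the plate's top, at (95, 45, 22) mm in the nest's frame, same axes. Runs from 10 to 150 mm towards -x, face at y = 0. Home, the drive's centre is at (-73.5, -50.8, 0) mm here, its x along the rail's x. No rails on the nest's -x and -y sides.
- end_rail_2: Rigid dark rail on nest 2, 12 mm high, 10 mm thick, for the drive's +x end. Origin: the same corner point as the long rail's, same axes. Runs from 10 to 105 mm towards -y, face at x = 0.
- valve_2 (a joint): Quarter-turn ball valve of nest 2, its own vacuum: 0 = fully off (stop; red lever points to the nest's +y, across the pipe), 1.571 rad = fully on (stop; lever points to the nest's -x, along the pipe); counter-clockwise from above turns on. At the start one valve is on (wholly or mostly), the other off. Stiff (0.35 N m, 5 N at the grip point); stays where left.
- valve_2_stem (a point): Point on the upright turning axis of valve 2, at the lever's mid-height, 64 mm above the bench; at (10, 80, 64) mm in the nest's frame. The pipe below runs along the nest's x, its top 44 mm above the bench (valve body 51 mm).
- valve_2_grip (a point): Middle of the red sleeve of lever 2, 70 mm from the stem: sleeve 16 mm wide, 11 mm high (58.5 to 69.5 mm above the bench), from 31 to 93 mm off the stem. Free space under and beside it.
- wash_bottle: Blue bottle, 64 mm across, 130 mm tall, standing beyond the nests. Origin: centre of its foot. Bystander.
- parts_tub: Brown open tub 110 x 85 x 45 mm on the robot's right. Origin: centre of its underside. Bystander.
- screwdriver: Screwdriver with an orange handle, 170 mm long, lying between the robot and the nests. Bystander.
Mind the look-alikes: they are no part of the job. What is shaped like the open_drive but red is not meant.

How it is judged (in metres and radians):
On the way, in this order (a step that is already met when the one before it is completed fails the run):
1. with its nest's vacuum off, the opened drive lies square against the long rail and is pressed on it with more than 8 N (((y of open_drive_corner in the frame of long_rail_1 between -0.0015 and 0.0015 m and angle between the x axis of open_drive and the x axis of long_rail_1, either way round below 0.018 rad and value of joint valve_1 below 0.12 rad and contact force between open_drive and long_rail_1 above 8 N) or (y of open_drive_corner in the frame of long_rail_2 between -0.0015 and 0.0015 m and angle between the x axis of open_drive and the x axis of long_rail_2, either way round below 0.018 rad and value of joint valve_2 below 0.12 rad and contact force between open_drive and long_rail_2 above 8 N))), for 0.1 s.
2. with its nest's vacuum off, the opened drive is home in the corner and is pressed on the end rail with more than 8 N ((((x of open_drive_corner in the frame of long_rail_1 between -0.0015 and 0.0015 m and y of open_drive_corner in the frame of long_rail_1 between -0.0015 and 0.0015 m and angle between the x axis of open_drive and the x axis of long_rail_1, either way round below 0.018 rad and z of open_drive_corner in the frame of long_rail_1 below 0.003 m) and value of joint valve_1 below 0.12 rad and contact force between open_drive and end_rail_1 above 8 N) or ((x of open_drive_corner in the frame of long_rail_2 between -0.0015 and 0.0015 m and y of open_drive_corner in the frame of long_rail_2 between -0.0015 and 0.0015 m and angle between the x axis of open_drive and the x axis of long_rail_2, either way round below 0.018 rad and z of open_drive_corner in the frame of long_rail_2 below 0.003 m) and value of joint valve_2 below 0.12 rad and contact force between open_drive and end_rail_2 above 8 N))), for 0.1 s.
3. the vacuum of that nest is fully on, the drive still home ((((x of open_drive_corner in the frame of long_rail_1 between -0.0015 and 0.0015 m and y of open_drive_corner in the frame of long_rail_1 between -0.0015 and 0.0015 m and angle between the x axis of open_drive and the x axis of long_rail_1, either way round below 0.018 rad and z of open_drive_corner in the frame of long_rail_1 below 0.003 m) and value of joint valve_1 above 1.48 rad) or ((x of open_drive_corner in the frame of long_rail_2 between -0.0015 and 0.0015 m and y of open_drive_corner in the frame of long_rail_2 between -0.0015 and 0.0015 m and angle between the x axis of open_drive and the x axis of long_rail_2, either way round below 0.018 rad and z of open_drive_corner in the frame of long_rail_2 below 0.003 m) and value of joint valve_2 above 1.48 rad))), for 0.2 s.
At the end, for the whole second after the job is handed in: The opened drive is at rest in the corner of its nest's rails (within 1.5 mm of each rail, square within 1 degree), its nest's valve is fully on (above 1.48 rad), the other nest's valve is fully off (below 0.09 rad), and the closed drive has not moved by 4 mm ((((x of open_drive_corner in the frame of long_rail_1 between -0.0015 and 0.0015 m and y of open_drive_corner in the frame of long_rail_1 between -0.0015 and 0.0015 m and angle between the x axis of open_drive and the x axis of long_rail_1, either way round below 0.018 rad and z of open_drive_corner in the frame of long_rail_1 below 0.003 m) and value of joint valve_1 above 1.48 rad and value of joint valve_2 below 0.09 rad) or ((x of open_drive_corner in the frame of long_rail_2 between -0.0015 and 0.0015 m and y of open_drive_corner in the frame of long_rail_2 between -0.0015 and 0.0015 m and angle between the x axis of open_drive and the x axis of long_rail_2, either way round below 0.018 rad and z of open_drive_corner in the frame of long_rail_2 below 0.003 m) and value of joint valve_2 above 1.48 rad and value of joint valve_1 below 0.09 rad)) and linear speed of open_drive below 0.01 m/s and distance of closed_drive from where it was at the start of the episode below 0.004 m); the robot touches nothing.
It fails at once if the opened drive is slid while its nest's vacuum is on ((horizontal distance between open_drive and nest_1 below 0.09 m and value of joint valve_1 above 0.5 rad and linear speed of open_drive above 0.02 m/s) or (horizontal distance between open_drive and nest_2 below 0.09 m and value of joint valve_2 above 0.5 rad and linear speed of open_drive above 0.02 m/s)).
It fails at once if the opened drive is pressed on a rail with over 30 N (contact force between open_drive and long_rail_1 above 30 N or contact force between open_drive and end_rail_1 above 30 N or contact force between open_drive and long_rail_2 above 30 N or contact force between open_drive and end_rail_2 above 30 N).
It fails at once if the fingers touch the bare platters (contact force between platters and the fingers above 0.5 N).
It fails at once if the closed drive is disturbed (distance of closed_drive from where it was at the start of the episode above 0.006 m).
It fails at once if the bottle, tub or screwdriver is disturbed ((distance of wash_bottle from where it was at the start of the episode above 0.015 m or angle between wash_bottle's own z axis and vertical above 0.3 rad) or distance of parts_tub from where it was at the start of the episode above 0.015 m or distance of screwdriver from where it was at the start of the episode above 0.02 m).
It also fails if it takes over 72 s, if anything falls off the work surface, if the arm or the gripper's body presses on something with over 40 N, if the wrist force passes 120 N, or if a joint passes its speed limit or range.

### The arm

A 6-joint arm with a two-finger parallel gripper is mounted at the origin on the work surface. World frame = base frame: x ahead of the robot, y to its left, z up, the work surface at z = 0. Lengths are in m, angles in degrees, forces in N, time in s.
With the tool pointing down it reaches from about 0.25 to 0.725 m from the base axis. Payload 9.7 kg.
Tool frame: the origin (TCP) lies at the very end of the fingers, on their centre line; the grasp point (between the pads) lies 19 mm behind it (bot.grip_depth is the distance from the TCP to the grasp point, in m); z points along the fingers, y is the direction in which the jaws open and shut (so a half turn about z gives the same grasp; the last joint's range is limited). The gripper opens to 85 mm and grips with 20 to 120 N. Pads are 22 mm wide; open, the fingers measure 114 mm over their backs; the gripper's body (76 mm by 85 mm) begins 54 mm behind the grasp point. The pads swing forward as they close: fully open they stand 13 mm farther back than shut.
Start: joints at [-74.313, 4.979, 10.078, 95.1, 0, 90], TCP at [0.149, -0.53, 0.231] pointing down, gripper open.
Joint ranges: [-179.16, 179.16], [-48.56, 103.87], [-65.8, 70.77], [-126.05, 130.52], [-82.76, 87.17], [-180, 180]. Speed limits (degrees/s): [127.2, 127.2, 147.25, 180, 180, 180].

### API

Orientations are given as [roll, pitch, yaw] about the fixed x, y, z axes, in that order (R = Rz(yaw) Ry(pitch) Rx(roll)).
In Python, from workcell import telemetry, optics, order, bot gives the robot as it stands. The module is installed in compiled form; this text tells all that it offers.
- The arm moves only by the shell command python3 -m inch 'ROWS' [FORCE]. ROWS is JSON, a list of rows, each a list of 7 numbers: the shift along the tool's x, y, z in m, then the turn, a rotation vector about the tool's x, y, z in rad, then the closure, from 0 (fully open) to 1 (shut). In form: [[tx, ty, tz, rx, ry, rz, grip], ...]. A call has 1 to 12 rows; each row is the pose to reach, as a shift and turn from the pose commanded when the call began, along the tool's axes at that moment; what a row does not reach only later rows make up. A row lasts 1/12 s, in which the tool goes at most 41.7 mm and 7.16 degrees, less where a joint would pass 70% of its speed; a pose out of reach is approached as far as the arm can. A call with a gripper value outside its range is refused whole. The fingers move at their own pace and stop on an object; FORCE is the grip in N (left out, the last holds). Time passes only in rows, so rows that repeat a pose let the fingers close. It gives the time, the measured TCP pose, the force and the opening at its end, in the units of the state.
- telemetry.get_obs(): the state, without advancing time (a new reading comes with each control period).
- optics.camera(name): name is "scene" or "top" or "wrist"; returns (picture, depth): 420x560x3 uint8, red, green, blue; 420x560 float32, m along the optical axis (not along the pixel's ray), 0 where there is no reading.
- optics.camera_info(name): a dict with "camera_matrix" (3x3 intrinsics, pixels), "xyz" and "attitude" of the camera in the world; the wrist camera has in their place "mount" (4x4, takes a point from camera to tool coordinates, whose origin is the TCP and whose axes are the flange's). Camera axes: x right, y down, z forward; pixel columns grow to the right and rows downward; lengths in m; the calibration is good to about 2 mm. The wrist camera is an equidistant fisheye: a pixel r from the principal point sees the ray r / f radians off the axis. A picture is of the moment at which its call begins: read the wrist's pose just before it. camera_info takes no time and is no camera call.
- order.job_done(): hands the job in, once; it reports no verdict.
The state is a dict: "time": time; "q": joint angles; "qd": joint speeds; "joint_efforts": joint torques, N m; "ee_pos": TCP position; "tcp_rot": TCP orientation; "wrist_force": force on the tool from outside, world axes, zero at the start; "torque": the same for the moment, N m; "opening": finger opening in m.
Only numpy, scipy, OpenCV 4.12 (cv2) and the standard library are available. Lean on these libraries where they do the work, as an engineer would, in place of code of your own. Each camera call takes 0.05 s, during which the arm holds its last target. There are 200 camera calls.

## Working session

There is one attempt and no reset: what is moved stays moved. The work goes in short steps, Python scripts to look and compute and a shell command to move; the robot and the scene stay as the last step left them, time stands still between calls to the robot, and variables do not carry over. Pictures are saved under pics/ and viewed, about 8 in all and at most 12, crops included, and the job is handed in when it is done.

```bash
mkdir -p pics; cat > h.py <<'E'
import numpy as np, cv2
from scipy.spatial.transform import Rotation as R
from workcell import telemetry, optics, order, bot
def cam(name):
    i=optics.camera_info(name); p,d=optics.camera(name); return i,p,d
def save(n,p): cv2.imwrite('pics/'+n,cv2.cvtColor(p,cv2.COLOR_RGB2BGR))
E
python3 - <<'E'
from h import *
for n in('top','scene'):
    i,p,d=cam(n); print(n,i); np.savez(''+n+'.npz',p=p,d=d); save(n+'0.png',p)
print(telemetry.get_obs(), bot.grip_depth)
E
```

```text
top {'camera_matrix': array([[467.05204503,   0.        , 286.99314552],
       [  0.        , 467.05204503, 210.82995254],
       [  0.        ,   0.        ,   1.        ]]), 'xyz': array([ 0.43464937, -0.01562603,  1.26335952]), 'attitude': array([-174.76257446,   -1.01582639,  -88.47920744])}
scene {'camera_matrix': array([[471.84348002,   0.        , 277.71604508],
       [  0.        , 471.84348002, 218.26767637],
       [  0.        ,   0.        ,   1.        ]]), 'xyz': array([ 1.33107093, -0.03616422,  1.27126335]), 'attitude': array([-147.08992134,   -0.1991673 ,   88.35535753])}
{'time': 0.1, 'q': array([-7.43120733e+01,  5.00777649e+00,  1.00377917e+01,  9.50985707e+01,
       -1.12955978e-03,  9.00015622e+01]), 'qd': array([ 0.08157017, -0.07311517,  0.16839427, -0.05332106,  0.09741151,
       -0.02142097]), 'joint_efforts': array([-4.73648088e-04, -5.21561730e+01,  4.65654016e+01,  1.60199666e-02,
        1.03476216e-05, -8.34380671e-06]), 'ee_pos': array([ 0.1486576 , -0.52931515,  0.23064484]), 'tcp_rot': array([-1.79931445e+02,  1.13142818e-03,  1.56863658e+01]), 'wrist_force': array([-0.74065722,  0.38933336,  0.11996081]), 'torque': array([0.02651099, 0.01352031, 0.02335244]), 'opening': 0.08554631613549776} 0.0187
```

View pics/top0.png

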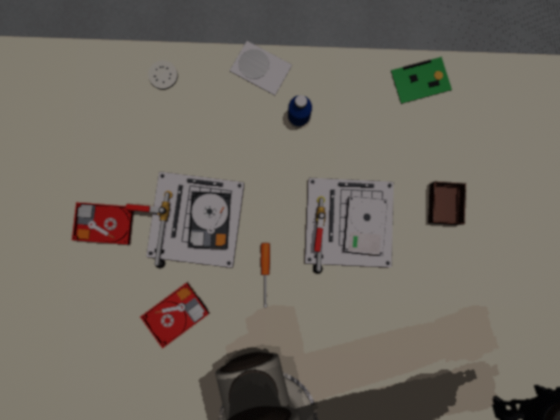

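The top view shows the opened drive (grey tray, bright platters) at about (209,219) on the left nest, where the lever points left, so off. The closed drive is at about (366,224) on the right nest, with its lever pointing down, so on. The things it could be confused with are the red drives at (102,224) and (175,315), the silver plate with a disc at (261,67), and the closed drive itself. The grey one on the left nest fits the description. I'll check it in a close crop.

```bash
cat >> h.py <<'E'
def ray_at(i,u,v,z):
    K=i['camera_matrix']; Rm=R.from_euler('xyz',i['attitude'],degrees=True).as_matrix()
    r=Rm@np.array([(u-K[0,2])/K[0,0],(v-K[1,2])/K[1,1],1]); o=i['xyz']
    return o+r*(z-o[2])/r[2]
def ortho(i,p,z,x0,x1,y0,y1,s):
    "world-rectified picture at height z: up=+x, left=+y, s px/m"
    K=i['camera_matrix']; Rm=R.from_euler('xyz',i['attitude'],degrees=True).as_matrix()
    W,H=int((y1-y0)*s),int((x1-x0)*s)
    c,r=np.meshgrid(np.arange(W),np.arange(H))
    P=np.stack([x1-r/s,y1-c/s,np.full(c.shape,z)],-1)-i['xyz']
    q=P@Rm
    return cv2.remap(p,(q[...,0]/q[...,2]*K[0,0]+K[0,2]).astype('f4'),(q[...,1]/q[...,2]*K[1,1]+K[1,2]).astype('f4'),cv2.INTER_CUBIC)
E
python3 - <<'E'
from h import *
i=optics.camera_info('top'); D=np.load('top.npz')
p=np.clip(D['p'].astype(float)*1.5,0,255).astype('u1')
a=ortho(i,p,.022,.28,.62,-.33,.47,1000)   # 800x340
b=ortho(i,p,.064,.32,.55,-.33,.47,1000)
for im,x1 in((a,.62),(b,.55)):
    for k in range(0,800,50): cv2.line(im,(k+20,0),(k+20,6),(255,255,0),1)
save('top1.png',np.vstack([a,b]))
for n,u,v in(('L',209,219),('R',366,224)): print(n,ray_at(i,u,v,.048))
E
```

```text
L [0.51955397 0.16808137 0.048     ]
R [ 0.51785836 -0.24165349  0.048     ]
```

View pics/top1.png

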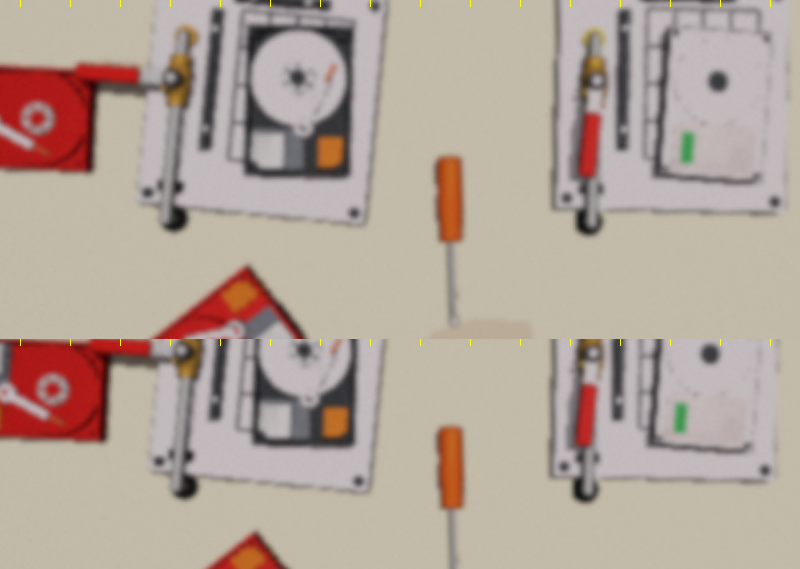

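The crop confirms it: grey tray, bare platters, orange and white blocks, at roughly world (0.52, 0.17). The left nest is yawed about -5° with its valve off; the right nest is yawed about -1° with its valve a few degrees short of fully on. I'll go above the left nest.

```bash
cat >> h.py <<'E'
def to(x,y,z,yaw):
    "shift and turn in tool axes from the measured pose to world target, tool down"
    o=telemetry.get_obs(); A=R.from_euler('xyz',o['tcp_rot'],degrees=True); B=R.from_euler('xyz',[180,0,yaw],degrees=True)
    s=A.inv().apply(np.array([x,y,z])-o['ee_pos']); r=(A.inv()*B).as_rotvec()
    print('to',np.round(s,4),np.round(r,4))
E
python3 - <<'E'
from h import *
print(optics.camera_info('wrist'))
to(.46,.17,.28,-5)
E
```

```text
{'camera_matrix': array([[325.1922621 ,   0.        , 279.72587179],
       [  0.        , 325.1922621 , 207.44766152],
       [  0.        ,   0.        ,   1.        ]]), 'mount': array([[-2.26272263e-04, -9.47785646e-01, -3.18908008e-01,
         8.13931955e-02],
       [ 9.99999741e-01, -4.32528778e-04,  5.75941523e-04,
        -1.31164298e-04],
       [-6.83805999e-04, -3.18907795e-01,  9.47785498e-01,
        -1.42835131e-01],
       [ 0.00000000e+00,  0.00000000e+00,  0.00000000e+00,
         1.00000000e+00]])}
to [ 0.4888 -0.5892 -0.0487] [-1.20e-03  2.00e-04  3.61e-01]
```

```bash
python3 -m inch '[[0.489,-0.589,-0.049,0,0,0.361,1],[0.489,-0.589,-0.049,0,0,0.361,1],[0.489,-0.589,-0.049,0,0,0.361,1],[0.489,-0.589,-0.049,0,0,0.361,1],[0.489,-0.589,-0.049,0,0,0.361,1],[0.489,-0.589,-0.049,0,0,0.361,1],[0.489,-0.589,-0.049,0,0,0.361,1],[0.489,-0.589,-0.049,0,0,0.361,1],[0.489,-0.589,-0.049,0,0,0.361,1],[0.489,-0.589,-0.049,0,0,0.361,1],[0.489,-0.589,-0.049,0,0,0.361,1],[0.489,-0.589,-0.049,0,0,0.361,1]]'
python3 -c "
from h import *
to(.46,.17,.28,-5)"
```

```text
time: 1.1
ee_pos: [0.3518, -0.0717, 0.2634]
tcp_rot: [180.0, -0.0, -5.0]
wrist_force: [1.3, -0.9, 0.2]
opening: 0.0002
to [ 0.0867 -0.2502 -0.0166] [ 0.0001 -0.0006 -0.0001]
```

```bash
python3 -m inch '[[0.087,-0.25,-0.017,0,0,0,1],[0.087,-0.25,-0.017,0,0,0,1],[0.087,-0.25,-0.017,0,0,0,1],[0.087,-0.25,-0.017,0,0,0,1],[0.087,-0.25,-0.017,0,0,0,1],[0.087,-0.25,-0.017,0,0,0,1],[0.087,-0.25,-0.017,0,0,0,1],[0.087,-0.25,-0.017,0,0,0,1],[0.087,-0.25,-0.017,0,0,0,1],[0.087,-0.25,-0.017,0,0,0,1]]'
cat >> h.py <<'E'
def wortho(o,p,z,x0,x1,y0,y1,s):
    i=optics.camera_info('wrist'); K=i['camera_matrix']; M=i['mount']
    A=R.from_euler('xyz',o['tcp_rot'],degrees=True).as_matrix()
    Rc=A@M[:3,:3]; oc=A@M[:3,3]+o['ee_pos']
    W,H=int((y1-y0)*s),int((x1-x0)*s); c,r=np.meshgrid(np.arange(W),np.arange(H))
    P=np.stack([x1-r/s,y1-c/s,np.full(c.shape,z)],-1)-oc
    q=P@Rc; n=np.hypot(q[...,0],q[...,1])+1e-9; th=np.arctan2(n,q[...,2])*K[0,0]
    return cv2.remap(p,(q[...,0]/n*th+K[0,2]).astype('f4'),(q[...,1]/n*th+K[1,2]).astype('f4'),cv2.INTER_CUBIC)
def grid(im,x1,y1,s,st=.05):
    H,W=im.shape[:2]
    for k in np.arange(-1,1,st):
        c=int((y1-k)*s); r=int((x1-k)*s)
        if 0<=c<W: cv2.line(im,(c,0),(c,8),(255,255,0),1); cv2.putText(im,f'{k:.2f}',(c-14,18),0,.35,(255,0,255),1)
        if 0<=r<H: cv2.line(im,(0,r),(8,r),(255,255,0),1); cv2.putText(im,f'{k:.2f}',(10,r+4),0,.35,(255,0,255),1)
    return im
E
python3 - <<'E'
from h import *
o=telemetry.get_obs(); i,p,d=cam('wrist'); np.savez('w0.npz',p=p,d=d,pos=o['ee_pos'],rot=o['tcp_rot']); print(o['ee_pos'],o['tcp_rot'],p.mean())
p=np.clip(p.astype(float)*1.4,0,255).astype('u1')
save('w0.png',grid(wortho(o,p,.048,.36,.66,.06,.46,2000),.66,.46,2000))
E
```

```text
time: 1.93
ee_pos: [0.4448, -0.0077, 0.2788]
tcp_rot: [-178.2, 0.0, -2.1]
wrist_force: [-0.2, -0.1, -0.4]
opening: -0.0001
[ 0.44478507 -0.00769852  0.27884239] [-1.78227035e+02  4.79327112e-02 -2.07056205e+00] 132.43460175736962
```

View pics/w0.png

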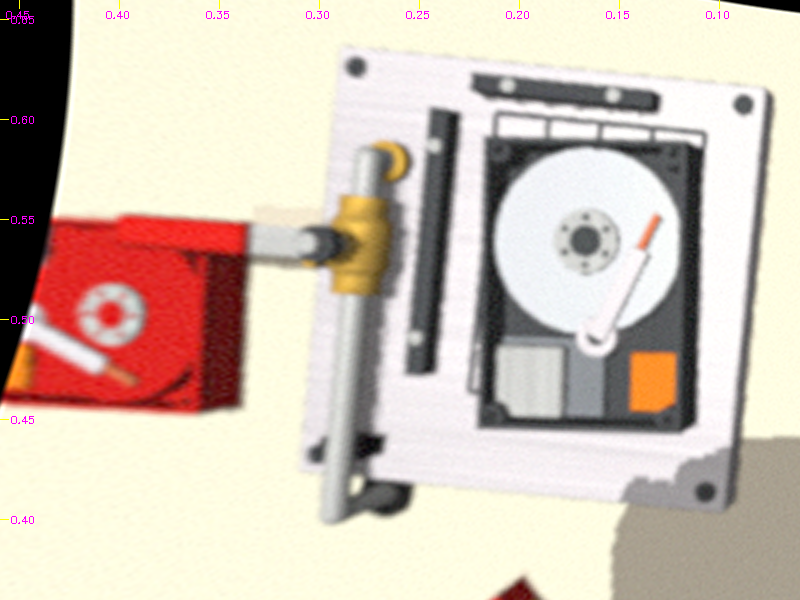

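The wrist view shows the tray's top corners at about (488,137), (478,428) and (690,143). That puts the centre at about (0.517, 0.168), yaw about -2°. The nest's yaw is about -5.5°. The gaps are about 28 mm to the long rail and about 20 mm to the end rail, and the lever is square across the pipe (off).

```bash
python3 - <<'E'
from h import *
print(np.round(telemetry.get_obs()['q'],1))
to(.512,.065,.20,-5.5)
D=np.load('w0.npz'); o=dict(ee_pos=D['pos'],tcp_rot=D['rot'])
# heights near the opened drive / nest from the wrist depth for the calibration check
i=optics.camera_info('wrist');K=i['camera_matrix'];M=i['mount'];d=D['d']
v,u=np.mgrid[0:420,0:560]; a=(u-K[0,2]);b=(v-K[1,2]); r=np.hypot(a,b)+1e-9; t=np.tan(np.minimum(r/K[0,0],1.4))
P=np.stack([a/r*t*d,b/r*t*d,d],-1)@M[:3,:3].T+M[:3,3]
W=P@R.from_euler('xyz',D['rot'],degrees=True).as_matrix().T+D['pos']; W=W[(d>0)]
def box(x0,x1,y0,y1,z0,z1):
    m=(W[:,0]>x0)&(W[:,0]<x1)&(W[:,1]>y0)&(W[:,1]<y1)&(W[:,2]>z0)&(W[:,2]<z1); return W[m]
drv=box(.42,.62,.09,.235,.037,.06); print('drive',len(drv),drv.mean(0),cv2.minAreaRect(drv[:,:2].astype('f4')*1000),np.median(drv[:,2]))
pl=box(.3,.75,.02,.4,.016,.027); print('plate',np.median(pl[:,2]),cv2.minAreaRect(pl[:,:2].astype('f4')*1000))
rl=box(.44,.62,.22,.275,.030,.038); print('rail',np.median(rl[:,2]),cv2.minAreaRect(rl[:,:2].astype('f4')*1000))
E
```

```text
[ -2.1  -7.9   2.8 100.7   1.8 179.9]
to [ 0.0643 -0.0725  0.081 ] [-0.031   0.0016  0.06  ]
drive 6680 [0.52579629 0.16956281 0.04387419] ((517.6643676757812, 169.58343505859375), (104.44713592529297, 147.5080108642578), 88.71536254882812) 0.043266672865109476
plate 0.02213142288623568 ((472.24163818359375, 210.00706481933594), (379.9697265625, 344.46490478515625), 89.99263000488281)
rail 0.033806070360474255 ((548.4052734375, 256.24761962890625), (35.37489700317383, 155.48617553710938), 75.3209228515625)
```

```bash
python3 -c "
from h import *
to(.512,.06,.2,84.5)"
```

```text
to [ 0.0645 -0.0675  0.0809] [-0.0254 -0.0229 -1.5107]
```

```bash
python3 -m inch '[[0.0645,-0.0675,0.08,-0.0254,-0.0229,-1.5107,1],[0.0645,-0.0675,0.08,-0.0254,-0.0229,-1.5107,1],[0.0645,-0.0675,0.08,-0.0254,-0.0229,-1.5107,1],[0.0645,-0.0675,0.08,-0.0254,-0.0229,-1.5107,1],[0.0645,-0.0675,0.08,-0.0254,-0.0229,-1.5107,1],[0.0645,-0.0675,0.08,-0.0254,-0.0229,-1.5107,1],[0.0645,-0.0675,0.08,-0.0254,-0.0229,-1.5107,1],[0.0645,-0.0675,0.08,-0.0254,-0.0229,-1.5107,1],[0.0645,-0.0675,0.08,-0.0254,-0.0229,-1.5107,1],[0.0645,-0.0675,0.08,-0.0254,-0.0229,-1.5107,1],[0.0645,-0.0675,0.08,-0.0254,-0.0229,-1.5107,1],[0.0645,-0.0675,0.08,-0.0254,-0.0229,-1.5107,1]]'
python3 - <<'E'
from h import *
o=telemetry.get_obs(); print(np.round(o['q'],1)); to(.512,.06,.034,84.5)
i,p,d=cam('wrist'); np.savez('w1.npz',p=p,d=d,pos=o['ee_pos'],rot=o['tcp_rot'])
p=np.clip(p.astype(float)*1.4,0,255).astype('u1')
s=1800
a=grid(wortho(o,p,.048,.41,.63,.03,.29,s),.63,.29,s);b=grid(wortho(o,p,.034,.41,.64,.12,.29,s),.64,.29,s)
b=cv2.copyMakeBorder(b,0,max(0,a.shape[0]-b.shape[0]),0,0,0)
a=cv2.copyMakeBorder(a,0,max(0,b.shape[0]-a.shape[0]),0,0,0)
save('w1.png',np.hstack([a,b]))
E
```

```text
time: 2.98
ee_pos: [0.5113, 0.06, 0.201]
tcp_rot: [-180.0, -0.0, 84.2]
wrist_force: [-0.1, 0.2, -0.2]
opening: -0.0001
[  6.7  -0.4   1.2  91.6   0.  102.5]
to [1.00e-04 7.00e-04 1.67e-01] [-0.0001 -0.     -0.0048]
```

View pics/w1.png

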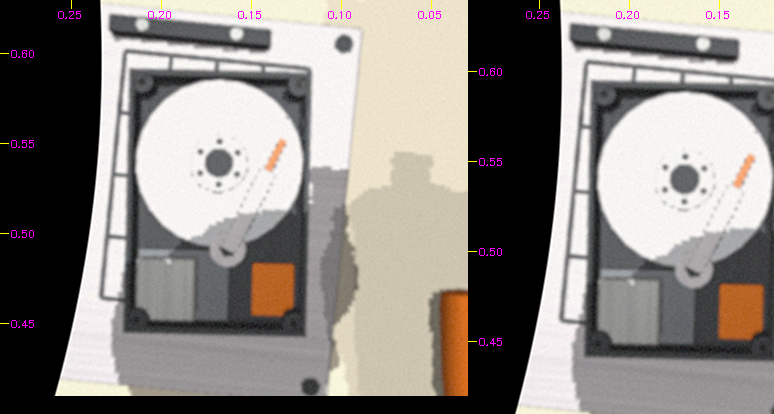

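The drive is at centre (0.518, 0.169), yaw about -1.5°; the nest's yaw is about -5.7°. The screwdriver handle tip, at about (440,292), is at x ≤ 0.47, which is clear. I'll lower beside the drive's -y side and advance.

```bash
python3 -m inch '[[0.023,0.002,0.04,0,0,0,1],[0.023,0.002,0.08,0,0,0,1],[0.023,0.002,0.12,0,0,0,1],[0.023,0.002,0.155,0,0,0,1],[0.023,0.002,0.168,0,0,0,1],[0.023,0.002,0.168,0,0,0,1]]'; python3 -m inch '[[0.004,0,0,0,0,0,1],[0.008,0,0,0,0,0,1],[0.012,0,0,0,0,0,1],[0.016,0,0,0,0,0,1],[0.018,0,0,0,0,0,1],[0.020,0,0,0,0,0,1],[0.022,0,0,0,0,0,1],[0.024,0,0,0,0,0,1],[0.026,0,0,0,0,0,1],[0.028,0,0,0,0,0,1]]';  python3 -m inch '[[0.002,0,0,0,0,0,1],[0.004,0,0,0,0,0,1],[0.006,0,0,0,0,0,1],[0.008,0,0,0,0,0,1]]'
```

```text
time: 3.53
ee_pos: [0.5132, 0.0824, 0.0289]
tcp_rot: [-179.6, 0.1, 83.7]
wrist_force: [-0.1, 0.3, -0.1]
opening: -0.0001
time: 4.37
ee_pos: [0.5188, 0.1103, 0.0329]
tcp_rot: [-180.0, 0.1, 83.9]
wrist_force: [-0.9, -4.8, 1.5]
opening: 0.0006
time: 4.7
ee_pos: [0.5197, 0.1187, 0.0329]
tcp_rot: [-180.0, 0.0, 83.9]
wrist_force: [-1.5, -5.4, 2.1]
opening: 0.0002
```

```bash
python3 -m inch '[[0.002,0,0,0,0,0,1],[0.004,0,0,0,0,0,1],[0.006,0,0,0,0,0,1],[0.008,0,0,0,0,0,1]]'; python3 -m inch '[[0.0015,0,0,0,0,0,1],[0.003,0,0,0,0,0,1]]' | grep -E 'pos|force'; python3 -m inch '[[0.001,0,0,0,0,0,1],[0.002,0,0,0,0,0,1]]'| grep -E 'pos|force'
```

```text
time: 5.03
ee_pos: [0.5206, 0.1266, 0.0329]
tcp_rot: [-180.0, 0.0, 83.9]
wrist_force: [-0.6, -5.6, 2.2]
opening: -0.0004
ee_pos: [0.5209, 0.1296, 0.0329]
wrist_force: [-1.5, -4.4, 2.1]
ee_pos: [0.5211, 0.1316, 0.0329]
wrist_force: [-0.5, -6.3, 2.8]
```

```bash
for k in 1 2 3; do python3 -m inch '[[0.001,0,0,0,0,0,1],[0.001,0,0,0,0,0,1]]' | grep -E 'pos|force'; done; python3 -m inch '[[0.0005,0,0,0,0,0,1],[0.001,0,0,0,0,0,1]]' | grep -E 'pos|force'
```

```text
ee_pos: [0.5212, 0.1327, 0.0329]
wrist_force: [-0.3, -4.0, 1.6]
ee_pos: [0.5213, 0.1337, 0.0329]
wrist_force: [-0.8, -4.0, 1.7]
ee_pos: [0.5214, 0.1346, 0.0329]
wrist_force: [-0.3, -3.9, 2.0]
ee_pos: [0.5215, 0.1355, 0.0329]
wrist_force: [-1.0, -4.8, 1.8]
```

```bash
for k in 1 2 3 4; do python3 -m inch '[[0.0005,0,0,0,0,0,1],[0.001,0,0,0,0,0,1]]' | grep -E 'pos|force'; done
```

```text
ee_pos: [0.5215, 0.1362, 0.0329]
wrist_force: [-1.6, -8.3, 3.4]
ee_pos: [0.5214, 0.1366, 0.0329]
wrist_force: [-3.0, -11.8, 5.2]
ee_pos: [0.5212, 0.1369, 0.0329]
wrist_force: [-5.2, -15.0, 7.3]
ee_pos: [0.521, 0.1373, 0.0329]
wrist_force: [-6.0, -19.8, 9.0]
```

```bash
python3 -m inch '[[0.0005,0,0,0,0,0,1],[0.0005,0,0,0,0,0,1],[0.0005,0,0,0,0,0,1],[0.0005,0,0,0,0,0,1]]'
python3 - <<'E'
from h import *
o=telemetry.get_obs(); i,p,d=cam('wrist')
p=np.clip(p.astype(float)*1.6,0,255).astype('u1'); save('w2.png',p)
E
```

```text
time: 7.03
ee_pos: [0.5208, 0.1374, 0.0329]
tcp_rot: [-179.9, 0.3, 83.8]
wrist_force: [-6.8, -19.3, 9.8]
opening: -0.0004
```

View pics/w2.png

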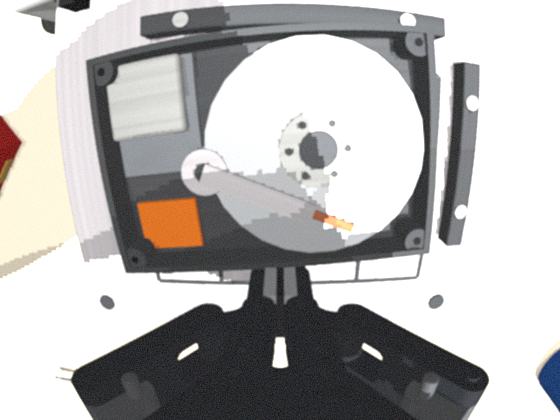

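The raw view shows the drive's upper edge running from (88,62) to (425,30) and the rail's from (142,38) to (442,25). It may not be flush on the left, so I'll rectify it.

```bash
python3 - <<'E'
from h import *
o=telemetry.get_obs(); i,p,d=cam('wrist')
p=np.clip(p.astype(float)*1.6,0,255).astype('u1')
s=2000
a=grid(wortho(o,p,.048,.42,.64,.10,.29,s),.64,.29,s);b=grid(wortho(o,p,.034,.42,.64,.10,.29,s),.64,.29,s)
save('w3.png',np.hstack([a,b]))
E
```

```text
(no output)
```

View pics/w3.png

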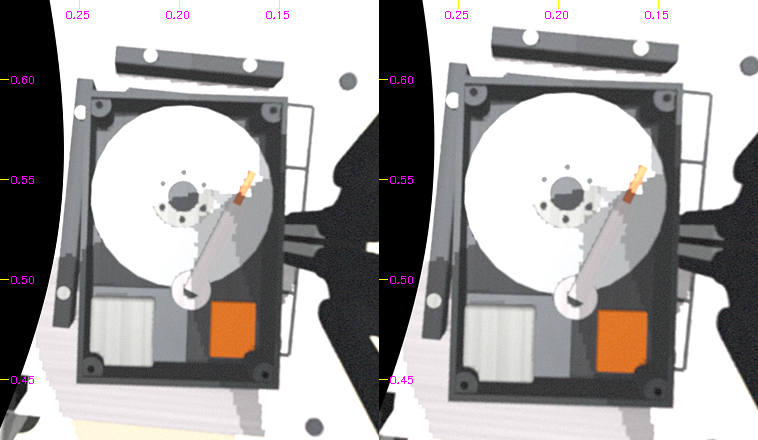

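Rectified, the drive is still at about -2° while the rails are at about -6°: the front corner touches, and friction keeps it from turning. I'll push again nearer the rear end so it pivots onto the rail.

```bash
python3 -m inch '[[-0.006,0,0,0,0,0,1],[-0.014,0,0,0,0,0,1],[-0.014,-0.020,0,0,0,0,1],[-0.014,-0.043,0,0,0,0,1],[-0.014,-0.043,0,0,0,0,1]]'; for k in 1 2 3; do python3 -m inch '[[0.0015,0,0,0,0,0,1],[0.003,0,0,0,0,0,1]]' | grep -E 'pos|force'; done;  for k in 1 2; do python3 -m inch '[[0.0005,0,0,0,0,0,1],[0.001,0,0,0,0,0,1]]' | grep -E 'pos|force'; done
```

```text
time: 7.55
ee_pos: [0.4748, 0.1309, 0.0324]
tcp_rot: [-179.8, -0.0, 83.9]
wrist_force: [0.4, -0.2, -0.7]
opening: -0.0001
ee_pos: [0.4787, 0.1341, 0.0331]
wrist_force: [0.5, 0.9, -0.3]
ee_pos: [0.479, 0.137, 0.0328]
wrist_force: [0.7, 1.2, -0.7]
ee_pos: [0.4788, 0.1394, 0.0327]
wrist_force: [-3.4, -4.4, 2.8]
ee_pos: [0.4786, 0.1403, 0.0327]
wrist_force: [-2.4, -4.4, 2.1]
ee_pos: [0.4785, 0.1412, 0.0327]
wrist_force: [-2.6, -4.2, 2.3]
```

```bash
for k in 1 2 3 4 5 6; do python3 -m inch '[[0.0005,0,0,0,0,0,1],[0.001,0,0,0,0,0,1]]' | grep -E 'pos|force'; done
```

```text
ee_pos: [0.4785, 0.1422, 0.0327]
wrist_force: [-3.5, -5.3, 3.1]
ee_pos: [0.4786, 0.1432, 0.0327]
wrist_force: [-2.8, -5.3, 2.0]
ee_pos: [0.4787, 0.1442, 0.0327]
wrist_force: [-3.5, -4.5, 1.7]
ee_pos: [0.4787, 0.1452, 0.0326]
wrist_force: [-3.6, -4.9, 2.1]
ee_pos: [0.4788, 0.1458, 0.0326]
wrist_force: [-4.4, -10.0, 3.6]
ee_pos: [0.4788, 0.1458, 0.0327]
wrist_force: [-5.2, -16.1, 5.2]
```

```bash
for k in 1 2; do python3 -m inch '[[0.0005,0,0,0,0,0,1],[0.001,0,0,0,0,0,1]]' | grep -E 'pos|force'; done
```

```text
ee_pos: [0.4788, 0.1458, 0.0327]
wrist_force: [-5.7, -21.6, 8.1]
ee_pos: [0.4787, 0.1459, 0.0327]
wrist_force: [-6.0, -28.3, 8.9]
```

A hard stop at y = 0.1458 (6 N/mm), so it is flush. I'll ease off, hold briefly and check.

```bash
python3 -m inch '[[-0.001,0,0,0,0,0,1],[-0.001,0,0,0,0,0,1],[-0.001,0,0,0,0,0,1],[-0.001,0,0,0,0,0,1]]'|grep force; python3 -m inch '[[-0.008,0,0,0,0,0,1],[-0.02,0,0,0,0,0,1],[-0.025,0,-0.04,0,0,0,1],[-0.025,0,-0.08,0,0,0,1],[-0.025,0,-0.1,0,0,0,1],[-0.025,0,-0.1,0,0,0,1]]'
python3 - <<'E'
from h import *
o=telemetry.get_obs(); i,p,d=cam('wrist'); np.savez('w4.npz',p=p,d=d,pos=o['ee_pos'],rot=o['tcp_rot'])
p=np.clip(p.astype(float)*1.5,0,255).astype('u1')
s=2000
a=grid(wortho(o,p,.048,.42,.64,.10,.29,s),.64,.29,s);b=grid(wortho(o,p,.034,.42,.64,.10,.29,s),.64,.29,s)
save('w4.png',np.hstack([a,b]))
E
```

```text
wrist_force: [-5.3, -18.7, 7.2]
time: 10.55
ee_pos: [0.4793, 0.124, 0.1382]
tcp_rot: [179.6, -0.2, 83.9]
wrist_force: [0.5, -0.3, -0.1]
opening: -0.0
```

View pics/w4.png

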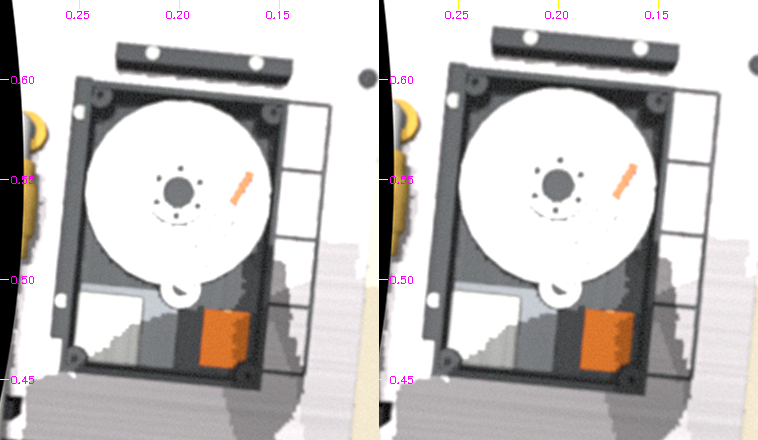

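The picture now shows the drive's left edge flush along the long rail (sides about -5.2°). The gap to the end rail, at (492,55) to (677,72), is about 14 mm. Next I push from behind the drive's -x end, around world (0.45, 0.2075).

```bash
python3 -c "
from h import *
to(.40,.2125,.138,84.3); to(.40,.2125,.033,84.3)"
```

```text
to [ 0.0798 -0.0875 -0.0026] [ 0.0044 -0.0026 -0.0072]
to [ 0.0795 -0.0879  0.1024] [ 0.0044 -0.0026 -0.0072]
```

```bash
python3 -m inch '[[0,-0.04,0,0,0,-0.007,1],[0.03,-0.07,0,0,0,-0.007,1],[0.06,-0.088,0,0,0,-0.007,1],[0.08,-0.088,0,0,0,-0.007,1],[0.08,-0.088,0.03,0,0,-0.007,1],[0.08,-0.088,0.06,0,0,-0.007,1],[0.08,-0.088,0.085,0,0,-0.007,1],[0.08,-0.088,0.1,0,0,-0.007,1],[0.08,-0.088,0.1,0,0,-0.007,1]]'; python3 -m inch '[[0,0.004,0,0,0,0,1],[0,0.008,0,0,0,0,1],[0,0.012,0,0,0,0,1],[0,0.016,0,0,0,0,1],[0,0.016,0,0,0,0,1]]'; for k in 1 2 3 4 5 6; do python3 -m inch '[[0,0.0015,0,0,0,0,1],[0,0.003,0,0,0,0,1]]' | grep -E 'pos|force';done
```

```text
time: 11.35
ee_pos: [0.3955, 0.2114, 0.0284]
tcp_rot: [-179.7, 0.2, 84.3]
wrist_force: [-0.7, -0.2, 0.3]
opening: -0.0001
time: 11.77
ee_pos: [0.4153, 0.2112, 0.0338]
tcp_rot: [179.9, -0.1, 84.3]
wrist_force: [-0.1, 0.5, -0.7]
opening: -0.0001
ee_pos: [0.4171, 0.2108, 0.0331]
wrist_force: [0.4, -0.4, -0.5]
ee_pos: [0.42, 0.2105, 0.0329]
wrist_force: [-0.2, 0.5, -0.3]
ee_pos: [0.423, 0.2102, 0.0329]
wrist_force: [1.0, -0.4, -0.5]
ee_pos: [0.426, 0.2099, 0.0329]
wrist_force: [-0.2, -0.4, 0.0]
ee_pos: [0.429, 0.2096, 0.0329]
wrist_force: [0.4, 0.3, 0.1]
ee_pos: [0.432, 0.2093, 0.0329]
wrist_force: [0.3, -0.0, 0.0]
```

```bash
for k in 1 2 3 4 5; do python3 -m inch '[[0.0001,0.0015,0,0,0,0,1],[0.0002,0.003,0,0,0,0,1]]' | grep -E 'pos|force';done
```

```text
ee_pos: [0.435, 0.2092, 0.0329]
wrist_force: [-0.3, 0.3, -0.2]
ee_pos: [0.4373, 0.2091, 0.0328]
wrist_force: [-6.9, 0.7, 3.7]
ee_pos: [0.4398, 0.2088, 0.0328]
wrist_force: [-8.3, -1.3, 5.5]
ee_pos: [0.4426, 0.2086, 0.0328]
wrist_force: [-8.8, -2.4, 5.7]
ee_pos: [0.4454, 0.2083, 0.0328]
wrist_force: [-9.9, -2.3, 6.5]
```

```bash
for k in 1 2 3 4 5; do python3 -m inch '[[0,0.0005,0,0,0,0,1],[0.0,0.001,0,0,0,0,1]]' | grep -E 'pos|force';done
```

```text
ee_pos: [0.4465, 0.2083, 0.0327]
wrist_force: [-9.5, -1.2, 5.4]
ee_pos: [0.4475, 0.2082, 0.0327]
wrist_force: [-9.5, -2.5, 5.1]
ee_pos: [0.4485, 0.2081, 0.0328]
wrist_force: [-8.8, -1.3, 4.8]
ee_pos: [0.4495, 0.208, 0.0328]
wrist_force: [-9.0, -1.8, 4.8]
ee_pos: [0.4505, 0.2079, 0.0328]
wrist_force: [-8.5, -1.7, 5.1]
```

```bash
for k in 1 2; do python3 -m inch '[[0,0.0005,0,0,0,0,1],[0.0,0.001,0,0,0,0,1]]' | grep -E 'pos|force';done
```

```text
ee_pos: [0.4514, 0.2078, 0.0327]
wrist_force: [-9.6, -1.1, 5.3]
ee_pos: [0.4525, 0.2077, 0.0328]
wrist_force: [-8.2, -0.9, 5.8]
```

```bash
for k in 1 2 3; do python3 -m inch '[[0.0002,0.0005,0,0,0,0,1],[0.0002,0.001,0,0,0,0,1]]' | grep -E 'pos|force';done
```

```text
ee_pos: [0.4532, 0.2076, 0.0327]
wrist_force: [-10.0, -2.8, 6.6]
ee_pos: [0.4542, 0.2077, 0.0327]
wrist_force: [-9.6, -3.0, 6.4]
ee_pos: [0.4549, 0.2077, 0.0326]
wrist_force: [-14.0, -3.5, 8.0]
```

```bash
for k in 1 2; do python3 -m inch '[[0,0.0005,0,0,0,0,1],[0.0,0.001,0,0,0,0,1]]' | grep -E 'pos|force';done
```

```text
ee_pos: [0.455, 0.2077, 0.0325]
wrist_force: [-18.2, -1.7, 10.9]
ee_pos: [0.455, 0.2077, 0.0325]
wrist_force: [-24.0, -2.5, 14.2]
```

```bash
python3 -m inch '[[0,0.0008,0,0,0,0,1],[0,0.0008,0,0,0,0,1],[0,0.0008,0,0,0,0,1],[0,0.0008,0,0,0,0,1]]'; python3 -m inch '[[0,-0.008,0,0,0,0,1],[0,-0.02,0,0,0,0,1],[0,-0.025,-0.04,0,0,0,1],[0,-0.025,-0.08,0,0,0,1],[0,-0.025,-0.12,0,0,0,1],[-0.04,-0.01,-0.12,0,0,0,1],[-0.08,0.02,-0.12,0,0,0,1],[-0.09,0.04,-0.12,0,0,0,1],[-0.09,0.04,-0.12,0,0,0,1]]'
python3 - <<'E'
from h import *
o=telemetry.get_obs(); print(o['q'].round(1));i,p,d=cam('wrist')
p=np.clip(p.astype(float)*1.5,0,255).astype('u1')
s=2000
a=grid(wortho(o,p,.048,.43,.64,.10,.29,s),.64,.29,s);b=grid(wortho(o,p,.034,.43,.64,.10,.29,s),.64,.29,s)
save('w5.png',np.hstack([a,b]))
E
```

```text
time: 15.93
ee_pos: [0.4551, 0.2076, 0.0325]
tcp_rot: [-179.5, 0.1, 84.4]
wrist_force: [-25.5, -2.1, 15.1]
opening: 0.0003
time: 16.68
ee_pos: [0.4931, 0.1116, 0.153]
tcp_rot: [179.9, 0.0, 84.1]
wrist_force: [0.3, 0.7, -0.2]
opening: -0.0002
[ 1.280e+01 -2.100e+00 -5.800e+00  8.620e+01 -1.000e-01  1.087e+02]
```

View pics/w5.png

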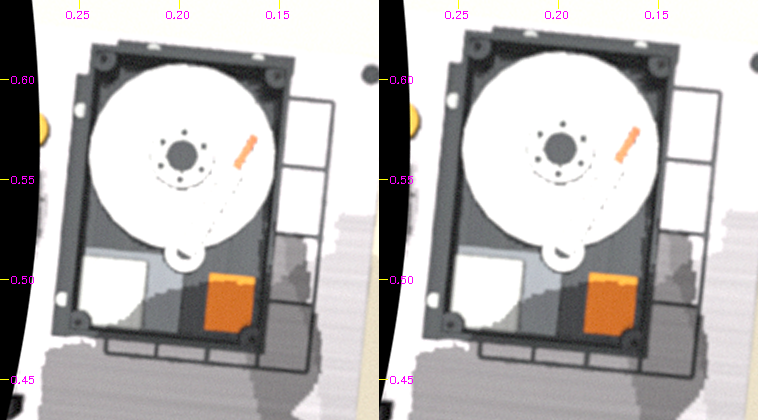

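In the picture the drive is home: the tray edges touch both rails with no visible gap, and the sides are at about -5.5°. As a check I'll touch the -y side lightly. If it is flush, contact comes at about y = 0.144 for x = 0.495.

```bash
python3 -m inch '[[0.008,0,0.04,0,0,0,1],[0.012,0,0.08,0,0,0,1],[0.016,0,0.11,0,0,0,1],[0.018,0,0.12,0,0,0,1],[0.018,0,0.12,0,0,0,1],[0.018,0,0.12,0,0,0,1]]'|grep -E 'pos|force'; python3 -m inch '[[0.003,0,0,0,0,0,1],[0.006,0,0,0,0,0,1],[0.008,0,0,0,0,0,1],[0.01,0,0,0,0,0,1],[0.01,0,0,0,0,0,1]]'|grep -E 'pos|force'; for k in 1 2 3 ; do python3 -m inch '[[0.0005,0,0,0,0,0,1],[0.001,0,0,0,0,0,1]]' | grep -E 'pos|force';done
```

```text
ee_pos: [0.4923, 0.133, 0.034]
wrist_force: [-0.1, -0.4, -0.3]
ee_pos: [0.4937, 0.1429, 0.0335]
wrist_force: [0.4, 0.2, -0.1]
ee_pos: [0.4934, 0.1435, 0.033]
wrist_force: [-0.6, 0.3, -0.5]
ee_pos: [0.4935, 0.1443, 0.0328]
wrist_force: [-0.8, -3.7, 1.1]
ee_pos: [0.4934, 0.1443, 0.0328]
wrist_force: [-0.4, -9.7, 3.2]
```

Contact came at y = 0.1443, against a prediction of 0.1444, so the drive is flush and home. Next I retreat, go to the +x side of the left lever, and sweep it counter-clockwise.

```bash
python3 -m inch '[[-0.008,0,0,0,0,0,1],[-0.02,0,0,0,0,0,1],[-0.02,0,-0.04,0,0,0,1],[-0.02,0,-0.08,0,0,0,1],[-0.02,0,-0.11,0,0,0,1],[0.015,0.015,-0.11,0,0,0,1],[0.05,0.03,-0.11,0,0,0,1],[0.085,0.045,-0.11,0,0,0,1],[0.12,0.06,-0.11,0,0,0,1],[0.155,0.075,-0.11,0,0,0,1],[0.18,0.09,-0.11,0,0,0,1]]'; python3 -c "
from h import *
print(telemetry.get_obs()['q'].round(1));to(.579,.351,.054,84.5)"
```

```text
time: 19.07
ee_pos: [0.6017, 0.3175, 0.1424]
tcp_rot: [-180.0, -0.0, 84.4]
wrist_force: [1.2, -0.0, 0.7]
opening: 0.0
[2.780e+01 2.250e+01 2.110e+01 8.860e+01 1.000e-01 1.234e+02]
to [ 0.0311 -0.0259  0.0885] [-0.0006 -0.0008 -0.0026]
```

```bash
python3 -m inch '[[0.031,-0.026,0,0,0,0,1],[0.031,-0.026,0.03,0,0,0,1],[0.031,-0.026,0.06,0,0,0,1],[0.031,-0.026,0.08,0,0,0,1],[0.031,-0.026,0.088,0,0,0,1],[0.031,-0.026,0.088,0,0,0,1]]'; python3 -m inch '[[0,-0.006,0,0,0,0,1],[0,-0.012,0,0,0,0,1],[0.002,-0.02,0,0,0,0,1],[0.004,-0.028,0,0,0,0,1],[0.004,-0.034,0,0,0,0,1],[0.004,-0.04,0,0,0,0,1]]'
```

```text
time: 19.57
ee_pos: [0.5774, 0.3477, 0.0525]
tcp_rot: [-179.8, 0.1, 84.3]
wrist_force: [-0.4, -0.5, 0.6]
opening: -0.0002
time: 20.07
ee_pos: [0.5399, 0.3572, 0.0571]
tcp_rot: [179.8, -0.1, 84.3]
wrist_force: [6.4, -2.8, 0.1]
opening: -0.0001
```

```bash
python3 -m inch '[[0,-0.0065,0.002,0,0,0,1],[-0.003,-0.016,0.002,0,0,0,1],[-0.0055,-0.0245,0.002,0,0,0,1],[-0.011,-0.033,0.002,0,0,0,1],[-0.0165,-0.0415,0.002,0,0,0,1],[-0.025,-0.048,0.002,0,0,0,1],[-0.033,-0.055,0.002,0,0,0,1],[-0.038,-0.057,0.002,0,0,0,1],[-0.042,-0.059,0.002,0,0,0,1],[-0.047,-0.061,0.002,0,0,0,1]]';for k in 1 2 3; do python3 -m inch '[[-0.001,0,0,0,0,0,1],[-0.002,0,0,0,0,0,1]]' | grep -E 'pos|force';done
```

```text
time: 20.9
ee_pos: [0.4744, 0.3175, 0.0551]
tcp_rot: [179.8, -0.2, 84.3]
wrist_force: [3.6, 4.0, -0.9]
opening: 0.0
ee_pos: [0.4737, 0.3153, 0.0547]
wrist_force: [0.3, 4.3, 4.3]
ee_pos: [0.4733, 0.3134, 0.0542]
wrist_force: [-0.0, 9.8, 4.7]
ee_pos: [0.4733, 0.3132, 0.0544]
wrist_force: [0.1, 19.6, 0.0]
```

Hard stop at y = 0.313, where I predicted fully on. I'll back off, lift, and cross to the right valve.

```bash
python3 -m inch '[[0.01,0,0,0,0,0,1],[0.02,0,0,0,0,0,1],[0.02,0,-0.04,0,0,0,1],[0.02,0,-0.08,0,0,0,1],[0.02,0,-0.12,0,0,0,1],[0.02,0,-0.15,0,0,0,1],[-0.02,0,-0.15,0,0,0,1],[-0.06,0,-0.15,0,0,0,1],[-0.10,0,-0.15,0,0,0,1],[-0.14,0,-0.15,0,0,0,1],[-0.18,0,-0.15,0,0,0,1],[-0.22,0,-0.15,0,0,0,1]]'; python3 -c "
from h import *
to(.467,-.1515,.205,88.7)"
```

```text
time: 22.4
ee_pos: [0.4503, 0.09, 0.2028]
tcp_rot: [-179.9, 0.0, 84.3]
wrist_force: [0.6, 0.2, -0.0]
opening: 0.0005
to [-0.2386  0.0404 -0.002 ] [-0.0009  0.0007 -0.0763]
```

```bash
python3 -m inch '[[-0.2386,0.04,0,0,0,-0.076,1],[-0.2386,0.04,0,0,0,-0.076,1],[-0.2386,0.04,0,0,0,-0.076,1],[-0.2386,0.04,0,0,0,-0.076,1],[-0.2386,0.04,0,0,0,-0.076,1],[-0.2386,0.04,0,0,0,-0.076,1],[-0.2386,0.04,0,0,0,-0.076,1],[-0.2386,0.04,0,0,0,-0.076,1],[-0.2386,0.04,0,0,0,-0.076,1]]'
python3 - <<'E'
from h import *
o=telemetry.get_obs(); to(.467,-.1515,.055,88.7); i,p,d=cam('wrist')
p=np.clip(p.astype(float)*1.4,0,255).astype('u1'); s=1800
im=wortho(o,p,.064,.38,.62,-.28,.02,s)
_,t,_=cam('top'); t=np.clip(t.astype(float)*1.5,0,255).astype('u1')
b=ortho(optics.camera_info('top'),t,.064,.40,.60,.13,.40,1000); b=cv2.copyMakeBorder(b,0,im.shape[0]-b.shape[0],0,0,0)
save('w6.png',np.hstack([grid(im,.62,.02,s),b[:,:260]]))
E
```

```text
time: 23.15
ee_pos: [0.4671, -0.1497, 0.2026]
tcp_rot: [-179.9, -0.0, 88.6]
wrist_force: [-0.1, 0.7, -0.3]
opening: -0.0
to [-0.0018  0.0002  0.1476] [-0.0014 -0.0004 -0.0014]
```

View pics/w6.png

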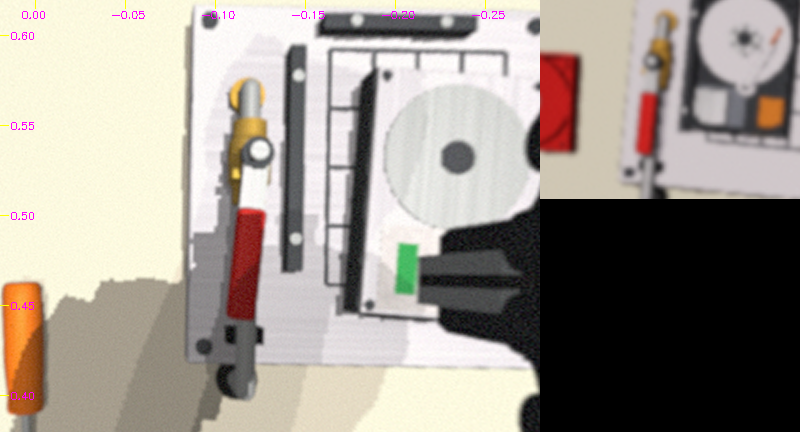

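The right stem is at about (259,150), i.e. world (0.537, -0.124), and its lever is about 5° off fully on. The inset shows the left lever along its pipe, so that one is on. I'll lower on the -y side and sweep clockwise.

```bash
python3 -m inch '[[0,0,0.04,0,0,0,1],[0,0,0.08,0,0,0,1],[0,0,0.115,0,0,0,1],[0,0,0.138,0,0,0,1],[0,0,0.148,0,0,0,1],[0,0,0.148,0,0,0,1],[0,0,0.148,0,0,0,1]]'; python3 -m inch '[[0.008,0,0,0,0,0,1],[0.016,-0.001,0,0,0,0,1],[0.024,-0.0025,0,0,0,0,1],[0.032,-0.002,0,0,0,0,1],[0.0405,-0.002,0,0,0,0,1],[0.049,0,0,0,0,0,1],[0.058,0.0025,0,0,0,0,1],[0.066,0.007,0,0,0,0,1],[0.074,0.0125,0,0,0,0,1],[0.081,0.02,0,0,0,0,1],[0.087,0.027,0,0,0,0,1],[0.091,0.034,0,0,0,0,1]]'
```

```text
time: 23.83
ee_pos: [0.4676, -0.1494, 0.0559]
tcp_rot: [180.0, 0.0, 88.7]
wrist_force: [-0.8, 0.4, 1.0]
opening: 0.0002
time: 24.83
ee_pos: [0.5031, -0.0593, 0.0559]
tcp_rot: [-180.0, 0.1, 88.7]
wrist_force: [-5.3, -4.1, 0.6]
opening: -0.0
```

```bash
python3 -m inch '[[0.002,0.004,0,0,0,0,1],[0.004,0.008,0,0,0,0,1]]';for k in 1 2 3; do python3 -m inch '[[0,0.001,0,0,0,0,1],[0,0.002,0,0,0,0,1]]' | grep -E 'pos|force';done
```

```text
time: 25.0
ee_pos: [0.5111, -0.0556, 0.0557]
tcp_rot: [-180.0, 0.1, 88.7]
wrist_force: [-5.3, -3.5, 1.5]
opening: -0.0005
ee_pos: [0.513, -0.0554, 0.0555]
wrist_force: [-4.7, 1.1, 3.7]
ee_pos: [0.5149, -0.0552, 0.0555]
wrist_force: [-6.1, 1.7, 3.3]
ee_pos: [0.5159, -0.0552, 0.0554]
wrist_force: [-13.8, 2.5, 7.4]
```

One more push to confirm the stop, then clear and look.

```bash
python3 -m inch '[[0,0.001,0,0,0,0,1],[0,0.0015,0,0,0,0,1]]' | grep -E 'pos|force'; python3 -m inch '[[0,-0.01,0,0,0,0,1],[0,-0.025,0,0,0,0,1],[0,-0.025,-0.04,0,0,0,1],[0,-0.025,-0.08,0,0,0,1],[0,-0.025,-0.12,0,0,0,1],[0,-0.06,-0.14,0,0,0,1],[0,-0.1,-0.15,0,0,0,1],[0,-0.14,-0.15,0,0,0,1],[0,-0.16,-0.15,0,0,0,1],[0,-0.16,-0.15,0,0,0,1]]'
python3 - <<'E'
from h import *
i,t,_=cam('top'); t=np.clip(t.astype(float)*1.5,0,255).astype('u1')
a=ortho(i,t,.048,.42,.66,-.33,.47,1000); b=ortho(i,t,.064,.42,.66,-.33,.47,1000)
save('top2.png',np.vstack([grid(a,.66,.47,1000),grid(b,.66,.47,1000)]))
E
```

```text
ee_pos: [0.5161, -0.0552, 0.0553]
wrist_force: [-18.8, 4.3, 10.4]
time: 26.5
ee_pos: [0.3564, -0.0521, 0.2065]
tcp_rot: [179.8, -0.0, 88.6]
wrist_force: [0.2, -0.9, -0.3]
opening: -0.0001
```

View pics/top2.png

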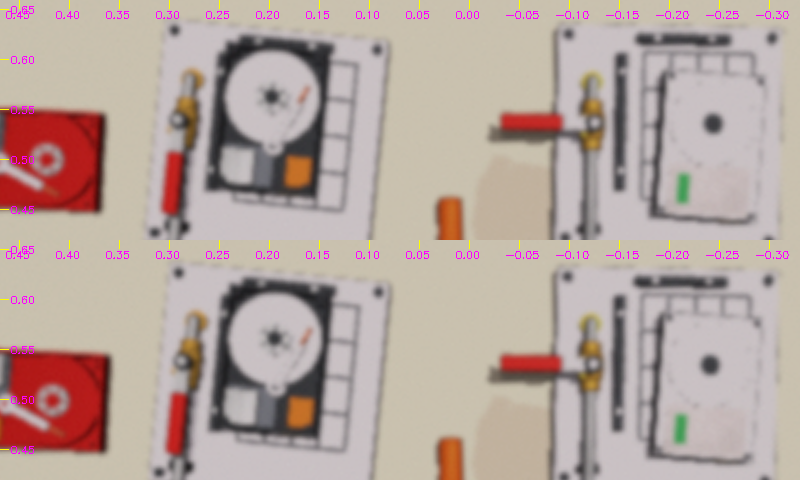

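The top view shows the left lever along its pipe (175,455), the right lever straight across at (532,363), the opened drive in its corner, and the closed drive where it was. Handing in.

```bash
python3 -c "
from h import *
print(telemetry.get_obs()['wrist_force'], order.job_done())"
```

```text
the job is handed in; nothing more can be done
[ 0.49179441 -0.81027667 -1.10268933] None
```

I handed the job in at about 26.5 s on the robot's clock. The opened drive is home in the corner of the left nest with that nest's vacuum on. The closed drive's valve on the right nest is off. No verdict is reported.

- **Long rail:** The first push, at the drive's middle, stalled with the drive about 4° out of square. A second push near its rear end brought it flush. The wrist read up to 28 N, so the rail felt roughly 20 N.
- **End rail:** I slid the drive along the rail to a hard stop at about 25 N on the wrist. Drag took roughly 9 N while sliding, leaving about 15 N for the rail, perhaps a few newtons less because the finger was also pressing down on the drive.
- **Valves:** I pushed each lever to its hard stop, at about 19 N. The last top view shows the left lever along its pipe and the right lever across.
- **Last checks:** A light touch on the drive's long side gave 0.1443 m, against 0.1444 m predicted for flush. The end-rail side I checked only by the hard stop and the pictures. In the last top view the closed drive and the part of the screwdriver it shows looked unmoved. The bottle and tub were outside that view; the arm did not go near them.

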